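# Set the light stand for the lamp that is next

## Robot

A 6-joint arm with a two-finger parallel gripper is mounted at the origin on the work surface. World frame = base frame: x ahead of the robot, y to its left, z up, the work surface at z = 0. Lengths are in mm, angles in rad, forces in N, time in s.
With the tool pointing down it reaches from about 300 to 775 mm from the base axis. Payload 14.6 kg.
Tool frame: the origin (TCP) lies at the very end of the fingers, on their centre line; the grasp point (between the pads) lies 19 mm behind it; z points along the fingers, y is the direction in which the jaws open and shut (so a half turn about z gives the same grasp; the last joint's range is limited). The gripper opens to 94 mm and grips with 3 to 60 N. Pads are 16 mm wide; open, the fingers measure 119 mm over their backs; the gripper's body (75 mm by 177 mm) begins 78 mm behind the grasp point.
Start: joints at [-1.362, 0.3, 1.521, -0, 1.321, -0.067], TCP at [149.767, -529.206, 205.446] pointing down, gripper open.
Joint ranges: [-3.03, 3.03], [-0.79, 2.21], [0.23, 2.52], [-1.04, 4.18], [0, 3.07], [-2.55, 2.55]. Speed limits (rad/s): [2.22, 2.22, 2.57, 3.14, 3.14, 3.14].

## Interface

Orientations are given as [roll, pitch, yaw] about the fixed x, y, z axes, in that order (R = Rz(yaw) Ry(pitch) Rx(roll)).
In Python, from cell import manip gives the robot as it stands.
- The arm moves only by the shell command python3 -m inch 'ROWS' [FORCE]. ROWS is a JSON object of lists of equal length, an entry for each row: "grip": the opening, from -1 (shut) to 1 (fully open), so that 0 is half open; "travel": the shift along the world's x, y, z in cm, a list of three; "turn": the turn, a rotation vector about the world's x, y, z in degrees, a list of three. A call has 1 to 10 rows; each row is the pose to reach, as a shift and turn from the pose measured when the call began; what a row does not reach only later rows make up. A row lasts 1/8 s, in which the tool goes at most 62.5 mm and 10.7 degrees, less where a joint would pass 70% of its speed; a pose out of reach is approached as far as the arm can. A call with a gripper value outside its range is refused whole. The fingers move at their own pace and stop on an object; FORCE is the grip in N (left out, the last holds). Time passes only in rows, so rows that repeat a pose let the fingers close. It gives the time, the measured TCP pose, the force and the opening at its end, in the units of the state.
- manip.read_state(): the state, without advancing time (a new reading comes with each control period).
- manip.camera(name): name is "side" or "top"; returns (picture, depth): 480x640x3 uint8, red, green, blue; 480x640 float32, mm along the optical axis (not along the pixel's ray), 0 where there is no reading.
- manip.calibration(name): a dict with "fx", "fy", "cx", "cy" (pixels), "world_from_camera" (4x4, takes a point from camera to world coordinates). Camera axes: x right, y up, looking along -z (the intrinsics and any distortion apply to the point x, -y, -z); pixel columns grow to the right and rows downward; lengths in mm; the calibration is good to about 2 mm. A picture is of the moment at which its call begins. calibration takes no time and is no camera call.
- manip.sign_off(): hands the job in, once; it reports no verdict.
Trained networks look in the newest picture that a camera, given by its name, has taken for a name from the list of things; names that differ only in an ending like _2 or _b are one class to them, and where a whole thing is asked for, a point or a joint stands for the part that bears it (a point fixed in the world has none). Each returns a list of dicts, best first, with "p" (0 to 1); they miss things now and then, are a little off and sometimes report something else, mostly with a low value. They report only what shows in the picture. A call takes as long as a camera call.
- manip.look_for(camera, label): "bbox" ([left, top, right, bottom] in pixels, round what is visible of it).
The state is a dict: "clock": time; "joints": joint angles; "qd": joint speeds; "effort": joint torques, N m; "eef_pos": TCP position; "eef_rot": TCP orientation; "wrist_force": force on the tool from outside, world axes, zero at the start; "moment": the same for the moment, N m; "finger_gap": finger opening in mm.
Only numpy, scipy, OpenCV 4.12 (cv2) and the standard library are available. Lean on these libraries where they do the work, as an engineer would, in place of code of your own. Each camera call takes 0.05 s, during which the arm holds its last target.

## Task

Ready the small light stand for the lamp head waiting in the blue-taped bay: draw the stand's loose inner tube up until the ring mark for that lamp (white for the round dome lamp, orange for the flat panel) has just come clear of the lock collar, its lower edge level with the collar's top. Only then, and holding the tube at that mark all the while, swing the red cam lever fully shut against its stop with the same hand. Finish still holding the tube at its mark, ready for the lamp to be screwed on, and leave the lamps and everything else on the bench where they are.

Things in the scene. Friction and masses are not known exactly. Their poses are not given: they have to be found in the camera images.
- stand: black light stand, fixed. Origin on the bench under the tube's axis, z up; three thin feet reach 150 mm out and up to 58 mm high. Black outer tube (32 mm across) with a grey lock collar (46 mm across), clamp ears towards the stand's own -x (36 mm out, 142 mm high) and a red cam ring (45 mm across) on top, from 151 to 162 mm high. Yaw within 0.6 rad
- collar_top (a point): centre of the upper face of the red cam ring, 162 mm above the bench, on the tube's axis: the level at which the ring marks are read
- column (a joint): how far the inner tube is drawn up, in m: 0 sunk on its stop (as it starts), 0.055 its upper limit. The tube weighs 0.25 to 0.5 kg and, sinks back to 0 within a second when let go, even with the lever shut: count on the hand, not on the lock, to carry it. Orange mark at the collar's top at 0.016, white mark at 0.034.
- tube: the inner tube, round, aluminium, 26 mm across, vertical. It slides up and down (joint column) and turns freely about its axis, so a hand gripping it can turn with it. Sunk, its bare part rises 45 mm above the collar's top; on its end is a brass screw stud 10 mm across and 12 mm high, so the very top is 57 mm above the collar's top plus column. Origin on the axis, at bench level when sunk
- tube_grip (a point): point on the tube's axis half-way up its bare part as it stands when sunk (22.5 mm above the collar's top then); rises with the tube
- mark_orange (a point): lower edge (on the axis) of the orange ring mark, 4 mm high, painted round the tube; hidden in the collar, 16 mm below its top, while the tube is sunk
- mark_white (a point): lower edge (on the axis) of the white ring mark, 4 mm high, painted round the tube; hidden in the collar, 34 mm below its top, while the tube is sunk
- lever (a joint): angle of the red cam lever about the tube's axis, in rad: 0 shut against the grey stop lug, the paddle then pointing along the stand's +y axis; grows as it opens, anticlockwise seen from above (starts 0.72 to 0.92, limit 1.0). It is closed by pushing it clockwise; stays where it is left; takes about 4 N at the paddle
- paddle (a point): mid-point of the lever's upright red paddle beside the tube: a radial plate 6 mm thick, 20 to 45 mm out from the tube's axis (outer edge a bar 10 mm thick), rising to 58 mm above the collar's top; this point: 31 mm out, 28 mm above the top. A finger that grips the tube low on its bare part stays within the paddle's height at both marks; turning that hand clockwise pushes the paddle round
- bay_blue_mid (a point): centre, on the bench, of the square (190 mm) marked with blue tape: the lamp standing in it is the one that is next. To the left or right of the stand
- bay_white_mid (a point): centre, on the bench, of the square (190 mm) marked with white tape, on the other side; the lamp in it is not wanted now
- dome_mid (a point): middle of the round dome lamp: grey reflector 118 mm across, mouth down, with a ribbed black neck, 92 mm high, a black knob sticking out; loose, stands in one of the bays
- panel_mid (a point): middle of the flat lamp panel: black, 150 x 100 x 24 mm, white face with yellow squares up; loose, lies in the other bay
- lens: bystander: black lens, 78 mm across, 88 mm high, at the back of the bench; origin under its centre
- ballhead: bystander: small black tripod ball head, 48 mm across, 81 mm high, at the back; origin under its centre
- tape_roll: bystander: roll of brown packing tape lying flat, 104 mm across, 25 mm high, at the back; origin under its centre
- camera_body: bystander: black camera body, 118 mm wide, 97 mm high, at the back; origin under its centre

How it is judged:
By the outcome, as a careful person would: the job done as asked, in the order asked, and still so for the second after the job is handed in, while the arm keeps its last pose, push and grip.
It also fails if it takes over 42 s, if anything falls off the work surface, if the arm or the gripper's body presses on something with over 40 N, if the wrist force passes 120 N, or if a joint passes its speed limit or range.

## Working session

There is one attempt and no reset: what is moved stays moved. The work goes in short steps, Python scripts to look and compute and a shell command to move; the robot and the scene stay as the last step left them, time stands still between calls to the robot, and variables do not carry over. Pictures are saved under pics/ and viewed, and the job is handed in when it is done.

```bash
mkdir -p pics; ls
python3 - <<'E'
from cell import manip
import cv2,numpy as np
s=manip.read_state();print(s)
for n in("side","top"):
    p,d=manip.camera(n);cv2.imwrite(f"pics/{n}0.png",p[:,:,::-1]);np.save(f"pics/{n}0.npy",d)
    c=manip.calibration(n);print(n,c)
    for l in("stand","paddle","tube","dome_mid","panel_mid"):
        print(l,manip.look_for(n,l)[:2])
E
```

```text
pics
{'clock': 0.0, 'joints': array([-1.36159716e+00,  3.00469747e-01,  1.52160009e+00,  1.18841600e-05,
        1.32070452e+00, -6.66086067e-02]), 'qd': array([-1.08193761e-03, -6.82722841e-04, -9.17386902e-04, -1.36651640e-03,
       -2.76707326e-04, -9.29391092e-05]), 'effort': array([ 1.31868161e-03, -5.31810594e+01, -3.52733767e+01,  7.09147705e-02,
        2.44433549e-02, -5.65753635e-05]), 'eef_pos': array([ 149.71732823, -528.94746845,  204.87903724]), 'eef_rot': array([-3.14041434e+00, -9.01383875e-05,  2.75804769e-01]), 'wrist_force': array([0.21941747, 0.39970018, 0.34537442]), 'moment': array([ 0.01369097, -0.00704326,  0.02995846]), 'finger_gap': 94.00396172971459}
side {'fx': 612.503045632228, 'fy': 612.503045632228, 'cx': 330.36609517644536, 'cy': 242.3032188890029, 'world_from_camera': array([[-7.51255924e-01,  3.73385853e-01, -5.44240335e-01,
        -1.47374114e+02],
       [-6.59967157e-01, -4.34483050e-01,  6.12917475e-01,
         8.79036724e+02],
       [-7.60848669e-03,  8.19638630e-01,  5.72830365e-01,
         9.46413338e+02],
       [ 0.00000000e+00,  0.0000
[... 566 characters left out ...]
1, -8.62451168e-02,
         5.11148472e+02],
       [-9.99481098e-01,  1.01305788e-02,  3.05762262e-02,
         1.47973823e+01],
       [ 3.13351566e-02,  8.59722847e-02,  9.95804637e-01,
         1.30983266e+03],
       [ 0.00000000e+00,  0.00000000e+00,  0.00000000e+00,
         1.00000000e+00]])}
stand [{'bbox': [262.4, 223.4, 364.4, 319.2], 'p': 0.89}]
paddle [{'bbox': [301.6, 271.2, 331.1, 296.8], 'p': 0.61}]
tube [{'bbox': [310.9, 273.6, 324.5, 284.5], 'p': 0.57}, {'bbox': [310.4, 153.6, 345.9, 192.1], 'p': 0.39}]
dome_mid [{'bbox': [133.2, 287.7, 181.8, 335.2], 'p': 0.85}]
panel_mid [{'bbox': [449.6, 281.7, 512.4, 351.8], 'p': 0.8}, {'bbox': [114.7, 271.6, 207.6, 353.7], 'p': 0.48}]
```

View pics/side0.png

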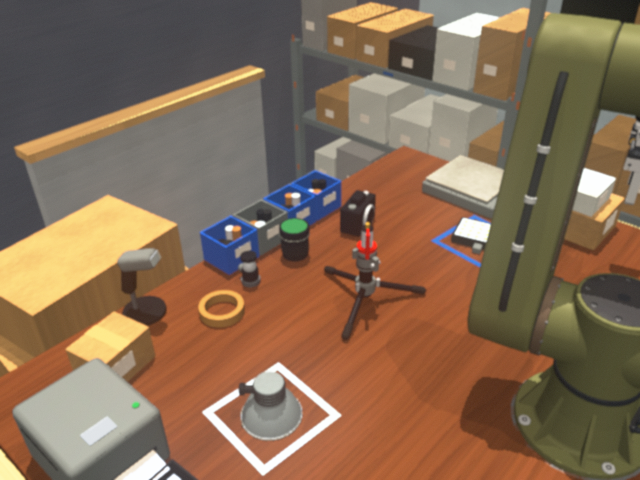

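View pics/top0.png

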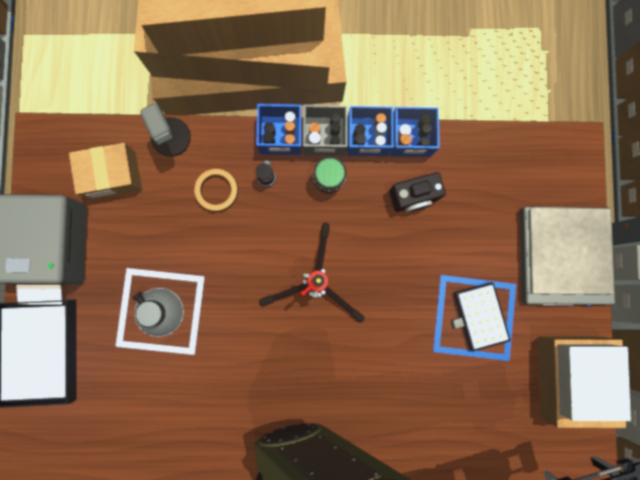

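Run:
```python
import cv2
a=cv2.imread("pics/top0.png")[210:330,250:400];b=cv2.imread("pics/side0.png")[200:350,310:440]
cv2.imwrite("pics/t0z.png",cv2.resize(a,None,fx=5,fy=5,interpolation=cv2.INTER_CUBIC));cv2.imwrite("pics/s0z.png",cv2.resize(b,None,fx=4,fy=4,interpolation=cv2.INTER_CUBIC))
```

```text
(no output)
```

View pics/t0z.png

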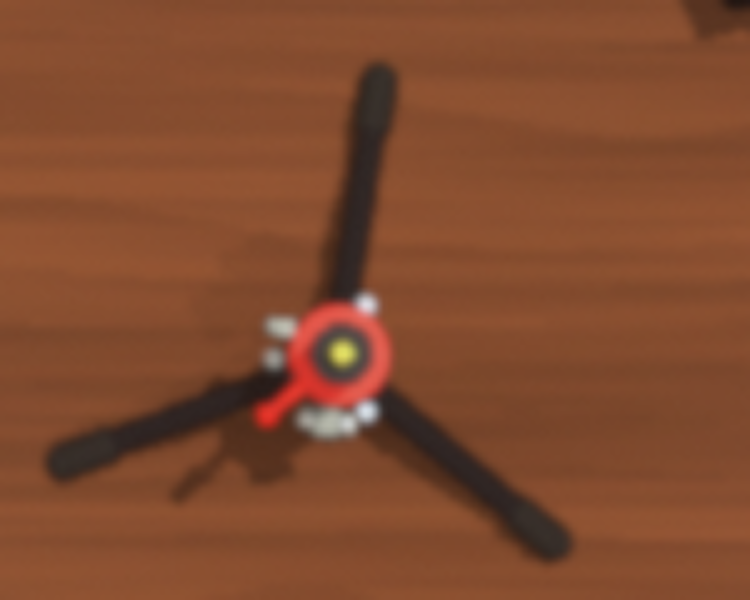

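View pics/s0z.png

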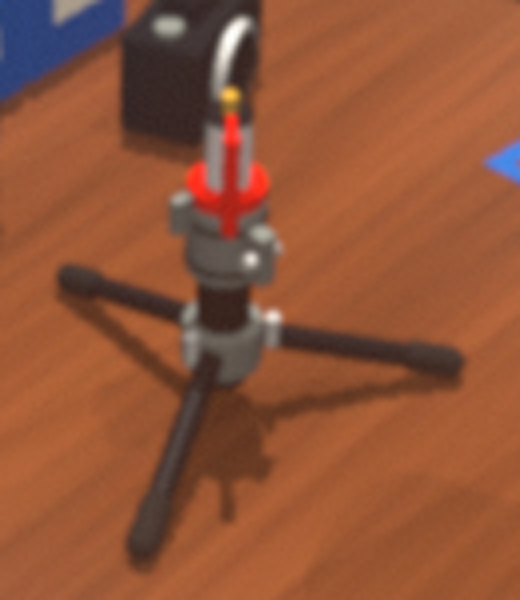

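The panel lies in the blue bay (top view, about 483,316), so the orange mark applies, at column 16 mm. Stud is at top (318.4, 280.4) and the paddle tip at (303.2, 292.6). The stop lug is on the stand's left and the ears point toward the robot. Next I'll locate them in metres.

```bash
cat > h.py <<'E'
import numpy as np,cv2
from cell import manip
def ray(n,u,v):
    c=manip.calibration(n);T=np.array(c["world_from_camera"])
    d=T[:3,:3]@np.array([(u-c["cx"])/c["fx"],-(v-c["cy"])/c["fy"],-1.]);return T[:3,3],d
def atz(n,u,v,z):
    o,d=ray(n,u,v);return o+d*(z-o[2])/d[2]
def proj(n,P):
    c=manip.calibration(n);T=np.array(c["world_from_camera"])
    p=T[:3,:3].T@(np.array(P,float)-T[:3,3]);return np.array([c["cx"]+c["fx"]*p[0]/-p[2],c["cy"]+c["fy"]*p[1]/p[2]])
def tri(a,b):
    A=[];B=[]
    for n,u,v in(a,b):
        o,d=ray(n,u,v);d=d/np.linalg.norm(d);M=np.eye(3)-np.outer(d,d);A.append(M);B.append(M@o)
    return np.linalg.lstsq(np.vstack(A),np.hstack(B),rcond=None)[0]
E
python3 - <<'E'
from h import *
for n in("top","side"):
    im=cv2.imread(f"pics/{n}0.png");h=cv2.cvtColor(im,cv2.COLOR_BGR2HSV)
    y=((h[...,0]>20)&(h[...,0]<35)&(h[...,1]>110)&(h[...,2]>110)).astype(np.uint8)
    r=(((h[...,0]<5)|(h[...,0]>175))&(h[...,1]>170)&(h[...,2]>130)).astype(np.uint8)
    for m,w in((y,'yel'),(r,'red')):
        m[:, :290]=0;m[:,390:]=0;m[:215]=0;m[310:]=0
        ys,xs=np.nonzero(m);print(n,w,len(xs),xs.mean(),ys.mean(),xs.min(),xs.max(),ys.min(),ys.max())
st=atz("top",318.4,280.4,219);print("stud top@219",st, "tri",tri(("top",318.4,280.4),("side",310+231/4,200+93/4)))
ring=atz("top",250+340/5,210+354/5,162);print("ring",ring)
pt=atz("top",303.2,292.6,218);print("paddle tip",pt,np.degrees(np.arctan2(pt[1]-st[1],pt[0]-st[0])))
for u,v in((375,100),(72,462),(548,540)):
    f=atz("top",250+u/5,210+v/5,12);print("foot",f,np.degrees(np.arctan2(f[1]-st[1],f[0]-st[0])),np.hypot(*(f-st)[:2]))
for u,v in((328,425),):
    f=atz("top",250+u/5,210+v/5,140);print("ear",f,np.degrees(np.arctan2(f[1]-st[1],f[0]-st[0])))
for u,v in((281,327),(273,358)):
    f=atz("top",250+u/5,210+v/5,150);print("lug?",f,np.degrees(np.arctan2(f[1]-st[1],f[0]-st[0])),np.hypot(*(f-st)[:2]))
E
```

```text
top yel 24 318.0 280.2916666666667 316 320 278 283
top red 155 310.8258064516129 284.7096774193548 301 327 270 295
side yel 1 367.0 223.0 367 367 223 223
side red 209 366.60287081339715 245.7846889952153 357 376 229 258
stud top@219 [529.34625981  -9.20847183 219.        ] tri [530.23373228  -8.5760755  217.65997911]
ring [529.42411228  -9.60173671 162.        ]
paddle tip [504.05537596  21.86007154 218.        ] 129.14679783376033
foot [657.4017975  -29.07661827  12.        ] -8.819269606282376 129.58766907698075
foot [478.24485699 117.45000886  12.        ] 111.97201618253585 136.57863706160134
foot [ 441.87764947 -115.28053894   12.        ] -129.50950105089044 137.48469447299607
ear [498.47435622  -5.03310709 140.        ] 172.2975948906586
lug? [541.22538027  16.12762114 150.        ] 64.87992417649072 27.982693044233397
lug? [527.6329072   19.49231699 150.        ] 93.41633491948286 28.751884392477177
```

Stand axis is at (529.5, -9.1), stand yaw about -9°, paddle at 129° (lever about 0.84 rad open). I'll approach above it with the jaw axis along x, about 52° anticlockwise of the paddle.

```bash
python3 -m inch '{"grip":[1,1,1,1,1,1,1,1,1,1],"travel":[[1,1.5,3],[4,5.5,6],[8,11,8],[12,16,8],[16,21.5,8],[20,27,8],[24,32.5,8],[27.5,37.5,8],[30.5,42,8],[30.5,42,8]],"turn":[[0,0,5],[0,0,12],[0,0,20],[0,0,28],[0,0,36],[0,0,44],[0,0,52],[0,0,58],[0,0,62],[0,0,62]]}' 40
```

```text
clock: 1.85
eef_pos: [455.9, -106.6, 285.4]
eef_rot: [-3.142, -0.0, 1.362]
wrist_force: [0.2, 0.2, -0.5]
finger_gap: 93.7
```

```bash
python3 -m inch '{"grip":[1,1,1,1,1,1],"travel":[[2,3,0],[4.5,6,0],[6.5,8.5,0],[7.36,9.75,0],[7.36,9.75,-3],[7.36,9.75,-3]],"turn":[[0,0,5],[0,0,10],[0,0,12],[0,0,12],[0,0,12],[0,0,12]]}'
python3 - <<'E'
from h import *
for n in("top","side"):
    p,d=manip.camera(n);cv2.imwrite(f"pics/{n}1.png",p[:,:,::-1])
    (a,b)=(240,160) if n=="top" else (280,130)
    cv2.imwrite(f"pics/{n}1z.png",cv2.resize(p[b:b+150,a:a+180,::-1],None,fx=4,fy=4,interpolation=cv2.INTER_CUBIC))
E
```

```text
clock: 2.6
eef_pos: [528.5, -9.7, 253.9]
eef_rot: [-3.138, -0.0, 1.57]
wrist_force: [-0.2, 0.2, 0.4]
finger_gap: 94.0
```

View pics/side1z.png

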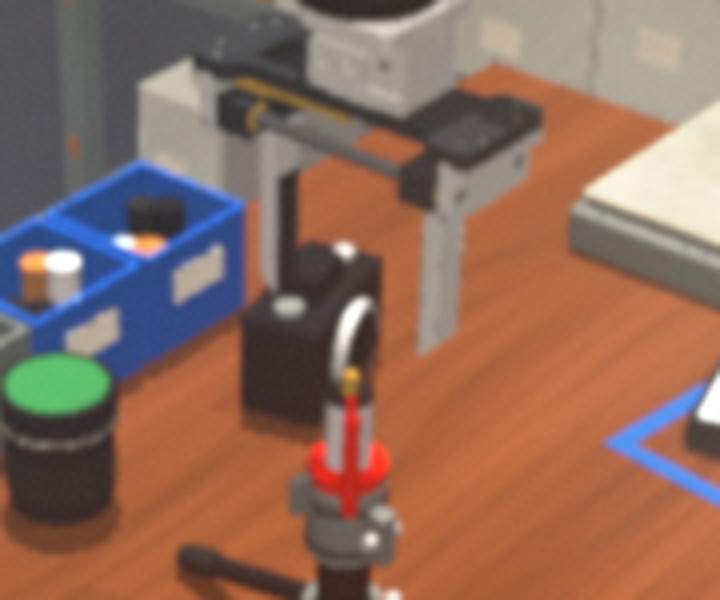

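View pics/top1z.png

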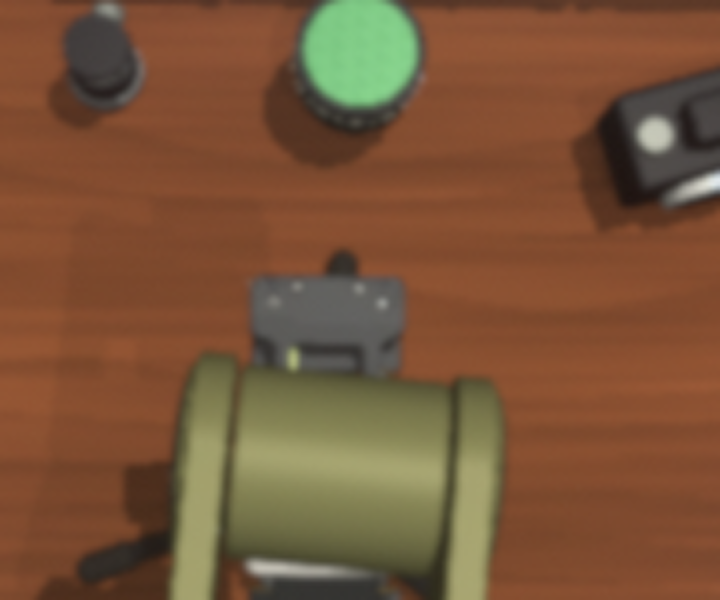

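The side view shows both fingers straddling the stud (352,378 in the crop), clear of the paddle. Descending.

```bash
python3 -m inch '{"grip":[1,1,1,1,1,1,1],"travel":[[0.1,0.05,-1.5],[0.1,0.05,-3],[0.1,0.05,-4.5],[0.1,0.05,-6],[0.1,0.05,-7.5],[0.1,0.05,-8.7],[0.1,0.05,-8.7]],"turn":[[0,0,0],[0,0,0],[0,0,0],[0,0,0],[0,0,0],[0,0,0],[0,0,0]]}'
python3 - <<'E'
from h import *
p,d=manip.camera("side")
cv2.imwrite(f"pics/s2.png",cv2.resize(p[180:300,290:450,::-1],None,fx=5,fy=5,interpolation=cv2.INTER_CUBIC))
E
```

```text
clock: 3.58
eef_pos: [530.1, -9.2, 168.4]
eef_rot: [-3.141, -0.0, 1.57]
wrist_force: [-1.0, -0.8, 0.6]
finger_gap: 93.7
```

View pics/s2.png

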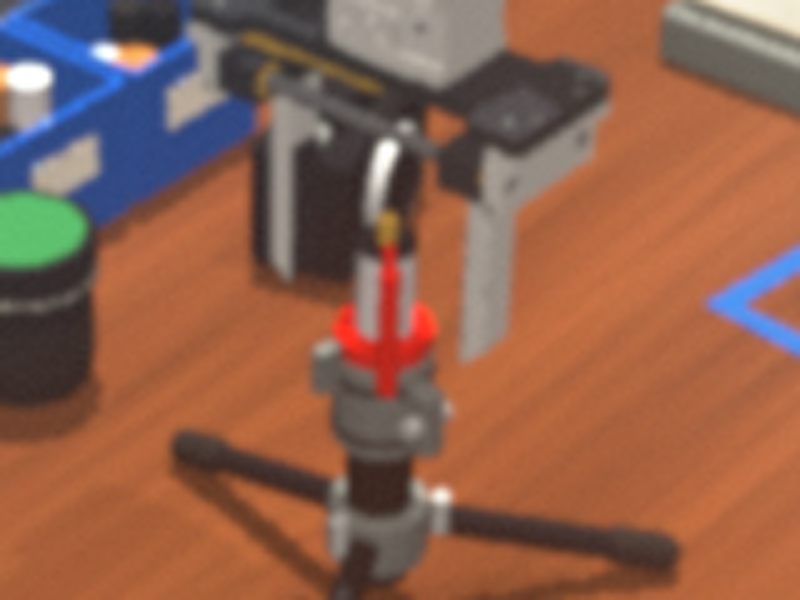

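Fingers (tips at 290,280 and 480,358 in the crop) sit on both sides of the tube, and the paddle is well clear. Closing.

```bash
python3 -m inch '{"grip":[0,-0.3,-0.5,-0.6,-0.8,-1,-1,-1,-1,-1],"travel":[[0,0,0],[0,0,0],[0,0,0],[0,0,0],[0,0,0],[0,0,0],[0,0,0],[0,0,0],[0,0,0],[0,0,0]],"turn":[[0,0,0],[0,0,0],[0,0,0],[0,0,0],[0,0,0],[0,0,0],[0,0,0],[0,0,0],[0,0,0],[0,0,0]]}' 40
python3 - <<'E'
from h import *
s=manip.read_state();print(s["moment"],s["eef_pos"])
p,d=manip.camera("side")
cv2.imwrite(f"pics/s3.png",cv2.resize(p[180:300,290:450,::-1],None,fx=5,fy=5,interpolation=cv2.INTER_CUBIC))
E
```

```text
clock: 4.88
eef_pos: [530.4, -9.2, 169.2]
eef_rot: [3.142, -0.0, 1.57]
wrist_force: [0.2, 0.1, -0.2]
finger_gap: 25.6
[-0.03670112  0.10522817 -0.00652952] [530.39395202  -9.24984715 169.19317745]
```

View pics/s3.png

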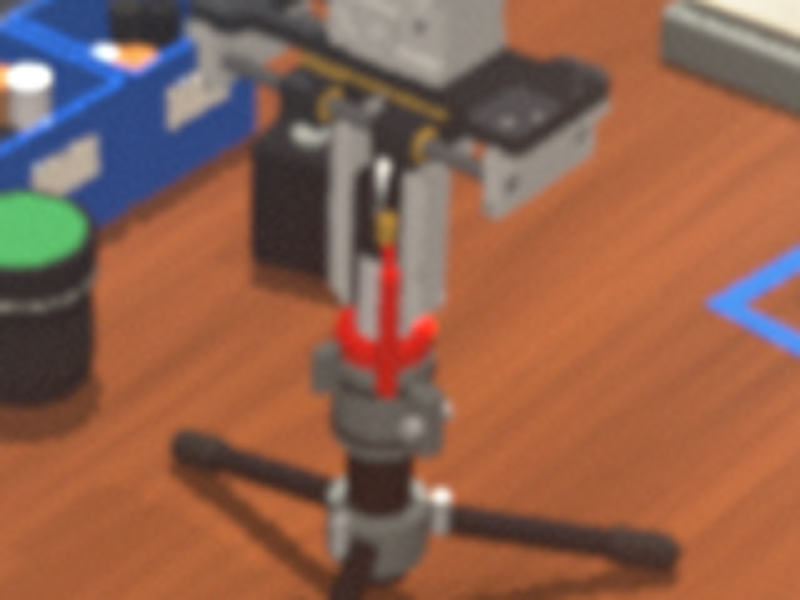

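Tube gripped at 25.6 mm with nearly no side force. I'll average the start height, then lift 16 mm.

```bash
cat >> h.py <<'E'
def avg(n=10):
    A=[]
    for i in range(n):
        s=manip.read_state();A.append(np.r_[s["eef_pos"],s["wrist_force"],s["eef_rot"][2],s["moment"][2]]);manip.camera("side")
    A=np.array(A);print(A.mean(0).round(2),A.std(0).round(2));return A
E
python3 -c "
from h import *
print(avg(12)[:,2].round(1))"; python3 -m inch '{"grip":[-1,-1,-1,-1,-1,-1,-1,-1],"travel":[[0,0,0.2],[0,0,0.4],[0,0,0.7],[0,0,1.0],[0,0,1.3],[0,0,1.6],[0,0,1.6],[0,0,1.6]],"turn":[[0,0,0],[0,0,0],[0,0,0],[0,0,0],[0,0,0],[0,0,0],[0,0,0],[0,0,0]]}'; python3 -c "
from h import *
avg(12)
p,d=manip.camera('side')
cv2.imwrite('pics/s4.png',cv2.resize(p[200:290,310:420,::-1],None,fx=7,fy=6.5,interpolation=cv2.INTER_CUBIC))"
```

```text
[ 5.3042e+02 -9.2500e+00  1.6918e+02 -6.4000e-01 -1.1000e-01  5.9000e-01
  1.5700e+00  1.0000e-02] [0.01 0.01 0.01 0.5  0.32 0.35 0.   0.02]
[169.2 169.2 169.2 169.2 169.2 169.2 169.2 169.2 169.2 169.2 169.2 169.2]
clock: 6.52
eef_pos: [530.4, -9.3, 185.2]
eef_rot: [3.141, -0.0, 1.57]
wrist_force: [-0.6, -0.0, -3.8]
finger_gap: 25.4
[ 5.3043e+02 -9.2600e+00  1.8517e+02 -6.6000e-01  7.0000e-02 -3.8800e+00
  1.5700e+00  1.0000e-02] [0.01 0.01 0.02 0.47 0.69 0.42 0.   0.03]
```

View pics/s4.png

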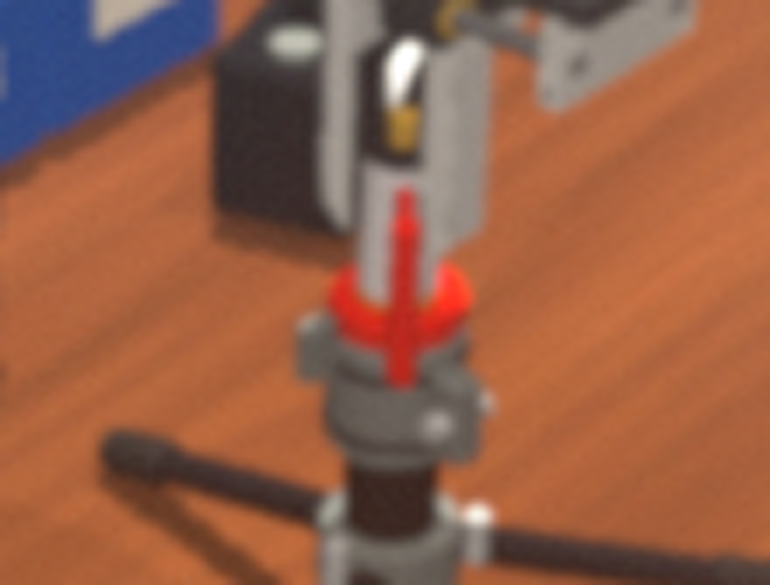

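```bash
python3 -c "
from h import *
for z in (207,223,219,235): print(z,proj('side',[530,-9.2,z]))
p,d=manip.camera('side');p=p[:,:,::-1]
b=cv2.resize(cv2.imread('pics/s3.png'),(160,120),interpolation=cv2.INTER_AREA)
for n,q in (('before',b),('now',p[180:300,290:450])):
    c=q[:,75:80].astype(int)
    print(n);print([ (180+i,tuple(int(x) for x in q[i,77]),tuple(int(x) for x in q[i,73]),) for i in range(32,70)])
"
```

```text
207 [368.37821718 227.27555041]
223 [368.58449665 221.12078011]
219 [368.5326602  222.66742672]
235 [368.74108529 216.4486377 ]
before
[(212, (154, 160, 166), (104, 109, 116)), (213, (177, 185, 191), (80, 83, 92)), (214, (165, 173, 180), (57, 59, 69)), (215, (140, 147, 154), (50, 52, 63)), (216, (119, 124, 131), (47, 50, 61)), (217, (102, 107, 114), (49, 50, 61)), (218, (83, 87, 96), (47, 49, 61)), (219, (69, 72, 82), (47, 49, 61)), (220, (61, 66, 77), (48, 51, 61)), (221, (59, 76, 94), (47, 49, 60)), (222, (57, 101, 132), (45, 49, 61)), (223, (59, 126, 168), (46, 49, 62)), (224, (57, 130, 174), (42, 46, 60)), (225, (55, 123, 165), (41, 45, 60)), (226, (53, 118, 158), (43, 46, 59)), (227, (51, 111, 156), (42, 44, 59)), (228, (47, 94, 163), (40, 42, 58)), (229, (39, 64, 177), (46, 46, 60)), (230, (34, 45, 183), (64, 66, 77)), (231, (40, 46, 187), (98, 101, 111)), (232, (45, 52, 194), (128, 133, 144)), (233, (46, 54, 210), (143, 150, 160)), (234, (42, 52, 223), (146, 151, 163)), (235, (38, 48, 217), (146, 152, 163)), (236, (39, 47, 201), (145, 151, 164)), (237, (37, 45, 188), (146, 151
[... 1232 characters left out ...]
64)), (232, (56, 64, 198), (147, 154, 165)), (233, (51, 59, 213), (148, 154, 166)), (234, (44, 53, 224), (147, 152, 165)), (235, (40, 48, 219), (148, 153, 166)), (236, (38, 47, 200), (147, 153, 167)), (237, (37, 46, 189), (148, 155, 168)), (238, (35, 45, 185), (149, 155, 169)), (239, (39, 48, 187), (150, 156, 170)), (240, (33, 44, 184), (148, 155, 168)), (241, (34, 44, 186), (149, 155, 169)), (242, (37, 46, 189), (152, 158, 170)), (243, (32, 38, 185), (150, 157, 170)), (244, (33, 42, 187), (146, 154, 173)), (245, (32, 43, 187), (127, 141, 176)), (246, (30, 40, 187), (88, 114, 184)), (247, (33, 43, 188), (49, 82, 198)), (248, (33, 42, 188), (32, 55, 212)), (249, (27, 41, 188), (26, 42, 215))]
```

Tube top moved 6.1 px, and 16 mm predicts 6.15 px, so no slip. An orange tinge shows at the collar rim. Next I'll turn the hand clockwise with height held, watching forces.

```bash
python3 -m inch '{"grip":[-1,-1,-1,-1,-1,-1,-1,-1],"travel":[[0,0,0],[0,0,0],[0,0,0],[0,0,0],[0,0,0],[0,0,0],[0,0,0],[0,0,0]],"turn":[[0,0,-4],[0,0,-9],[0,0,-14],[0,0,-20],[0,0,-26],[0,0,-32],[0,0,-35],[0,0,-35]]}'; python3 -c "
from h import *
avg(5)
p,d=manip.camera('side')
cv2.imwrite('pics/s5.png',cv2.resize(p[200:290,310:420,::-1],None,fx=7,fy=6.5,interpolation=cv2.INTER_CUBIC))"
```

```text
clock: 8.22
eef_pos: [529.9, -9.3, 185.0]
eef_rot: [-3.141, 0.001, 0.959]
wrist_force: [-4.9, -0.5, -2.5]
finger_gap: 25.4
[ 5.2998e+02 -9.3000e+00  1.8505e+02 -5.3800e+00 -6.7000e-01 -2.7600e+00
  9.6000e-01  8.0000e-02] [0.02 0.02 0.01 0.54 0.25 0.61 0.   0.02]
```

View pics/s5.png

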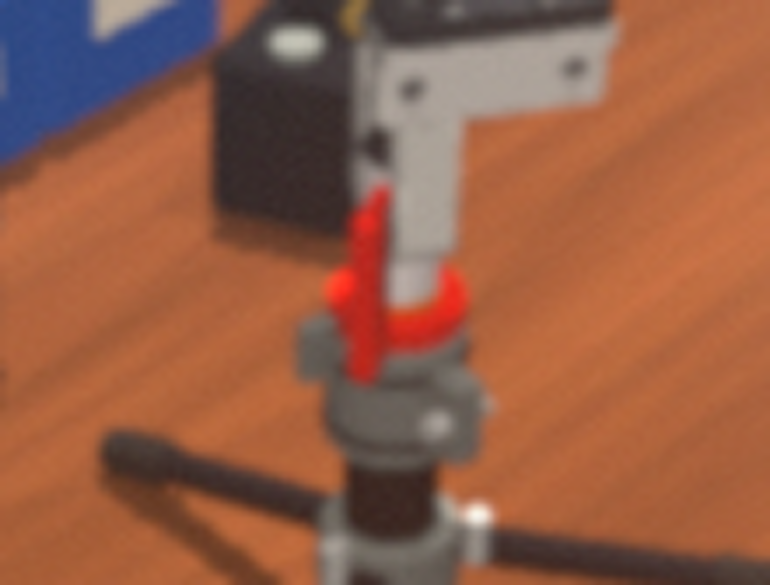

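Finger is pushing the paddle (now at about 365,280 in the crop) toward the lug at (318,345), and the orange band shows at the rim. Continuing.

```bash
python3 -m inch '{"grip":[-1,-1,-1,-1,-1,-1,-1,-1],"travel":[[0,0,0.01],[0,0,0.01],[0,0,0.01],[0,0,0.01],[0,0,0.01],[0,0,0.01],[0,0,0.01],[0,0,0.01]],"turn":[[0,0,-4],[0,0,-8],[0,0,-13],[0,0,-18],[0,0,-23],[0,0,-27],[0,0,-29],[0,0,-29]]}'; python3 -c "
from h import *
avg(5)
p,d=manip.camera('side')
cv2.imwrite('pics/s6.png',cv2.resize(p[200:290,310:420,::-1],None,fx=7,fy=6.5,interpolation=cv2.INTER_CUBIC))"
```

```text
clock: 9.52
eef_pos: [529.6, -9.1, 185.0]
eef_rot: [-3.14, 0.001, 0.454]
wrist_force: [-5.2, 0.3, -2.8]
finger_gap: 25.5
[ 5.2964e+02 -9.0600e+00  1.8504e+02 -5.1000e+00  1.2600e+00 -2.5200e+00
  4.5000e-01  9.0000e-02] [0.01 0.   0.02 0.54 0.71 0.36 0.   0.04]
```

View pics/s6.png

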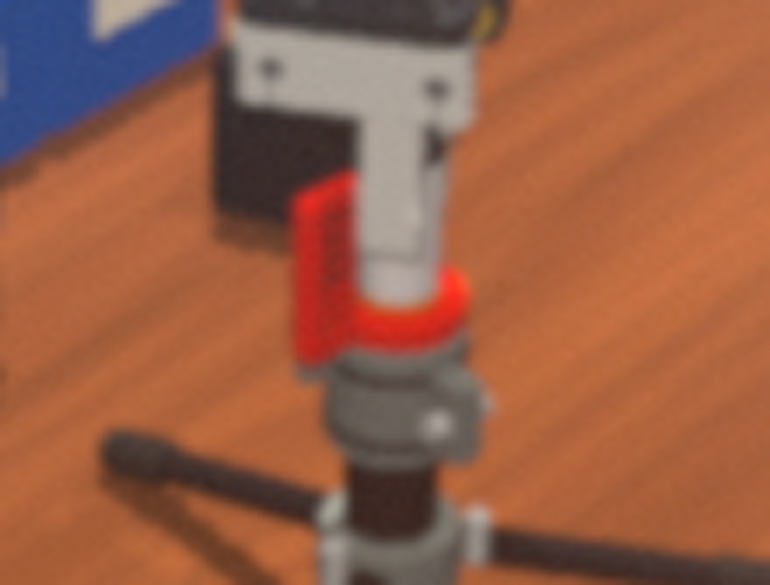

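Paddle is nearly at the lug (about 300,360). Moment is unchanged at 0.09 N·m, so the stop isn't reached. I'll continue in small steps until it rises.

```bash
python3 -m inch '{"grip":[-1,-1,-1,-1],"travel":[[0,0,0.01],[0,0,0.01],[0,0,0.01],[0,0,0.01]],"turn":[[0,0,-2],[0,0,-3],[0,0,-3],[0,0,-3]]}'; python3 -c "
from h import *
avg(5)"
python3 -m inch '{"grip":[-1,-1,-1,-1],"travel":[[0,0,0.01],[0,0,0.01],[0,0,0.01],[0,0,0.01]],"turn":[[0,0,-2],[0,0,-3],[0,0,-3],[0,0,-3]]}'; python3 -c "
from h import *
avg(5)
p,d=manip.camera('side')
cv2.imwrite('pics/s7.png',cv2.resize(p[200:290,310:420,::-1],None,fx=7,fy=6.5,interpolation=cv2.INTER_CUBIC))"
```

```text
clock: 10.32
eef_pos: [529.4, -9.0, 185.0]
eef_rot: [-3.139, 0.002, 0.402]
wrist_force: [-5.8, 0.1, -2.6]
finger_gap: 25.2
[ 5.2941e+02 -8.9900e+00  1.8505e+02 -5.5500e+00  8.6000e-01 -2.5400e+00
  4.0000e-01  9.0000e-02] [0.01 0.01 0.02 0.36 0.55 0.24 0.   0.02]
clock: 11.08
eef_pos: [528.7, -8.9, 185.0]
eef_rot: [-3.139, 0.004, 0.35]
wrist_force: [-11.4, 1.7, -2.0]
finger_gap: 25.4
[ 5.2869e+02 -8.8900e+00  1.8503e+02 -1.1140e+01  1.0900e+00 -1.7000e+00
  3.5000e-01  3.2000e-01] [0.01 0.01 0.01 0.58 0.33 0.65 0.   0.02]
```

View pics/s7.png

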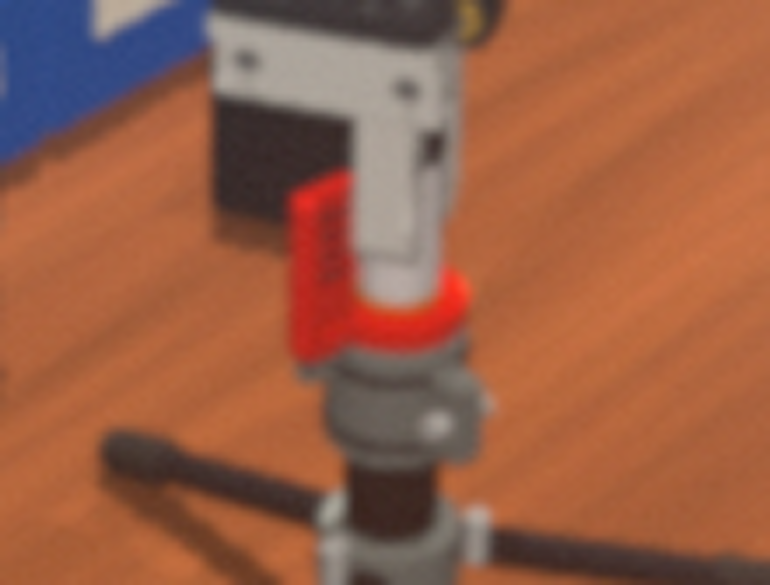

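Moment jumped to 0.32 N·m and side force doubled, so the lever is at its stop. One more small push to confirm, with a slight height trim.

```bash
python3 -m inch '{"grip":[-1,-1,-1,-1],"travel":[[0.02,0,0.02],[0.02,0,0.02],[0.02,0,0.02],[0.02,0,0.02]],"turn":[[0,0,-1],[0,0,-1.5],[0,0,-1.5],[0,0,-1.5]]}'; python3 -c "
from h import *
avg(6)
p,d=manip.camera('side');p=p[:,:,::-1]
cv2.imwrite('pics/s8.png',cv2.resize(p[200:290,310:420],None,fx=7,fy=6.5,interpolation=cv2.INTER_CUBIC))
a=cv2.resize(cv2.imread('pics/s7.png'),(110,90),interpolation=cv2.INTER_AREA);b=cv2.resize(cv2.imread('pics/s6.png'),(110,90),interpolation=cv2.INTER_AREA)
for n,q in(('6',b),('7',a),('8',p[200:290,310:420])):
    h=cv2.cvtColor(np.ascontiguousarray(q),cv2.COLOR_BGR2HSV);m=((h[...,0]<6)|(h[...,0]>174))&(h[...,1]>150)&(h[...,2]>100);m[:,60:]=0;m[:26]=0;m[40:]=0
    ys,xs=np.nonzero(m);print(n,len(xs),xs.mean()+310,ys.mean()+200,xs.min()+310)
    r=q[25:56,52].astype(int) if 0 else None
E
```

```text
bash: unexpected EOF while looking for matching `"'
```

```bash
python3 -c "
from h import *
s=manip.read_state();print(s['clock'],s['eef_pos'],s['eef_rot'])"
```

```text
11.375 [528.69315627  -8.88583487 185.04393269] [-3.13882954  0.00360571  0.35019081]
```

Nothing ran; repeating properly.

```bash
python3 -m inch '{"grip":[-1,-1,-1,-1],"travel":[[0.02,0,0.02],[0.02,0,0.02],[0.02,0,0.02],[0.02,0,0.02]],"turn":[[0,0,-1],[0,0,-1.5],[0,0,-1.5],[0,0,-1.5]]}'
python3 - <<'E'
from h import *
avg(6)
p,d=manip.camera('side');p=p[:,:,::-1]
cv2.imwrite('pics/s8.png',cv2.resize(p[200:290,310:420],None,fx=7,fy=6.5,interpolation=cv2.INTER_CUBIC))
L=[cv2.resize(cv2.imread(f'pics/s{k}.png'),(110,90),interpolation=cv2.INTER_AREA) for k in(6,7)]+[p[200:290,310:420]]
for q in L:
    h=cv2.cvtColor(np.ascontiguousarray(q),cv2.COLOR_BGR2HSV);m=((h[...,0]<6)|(h[...,0]>174))&(h[...,1]>150)&(h[...,2]>100);m[:,60:]=0;m[:26]=0;m[40:]=0
    ys,xs=np.nonzero(m);print(len(xs),xs.mean()+310,ys.mean()+200,xs.min()+310)
# predicted paddle outer edge for lever angles
for lev in(0,3,6,10,15):
    a=np.radians(81+lev);print(lev,proj('side',[529.5+45*np.cos(a),-9.1+45*np.sin(a),218]))
E
```

```text
clock: 11.88
eef_pos: [528.1, -8.8, 185.1]
eef_rot: [-3.138, 0.005, 0.325]
wrist_force: [-10.5, 1.0, -2.9]
finger_gap: 25.7
[ 5.2816e+02 -8.8100e+00  1.8507e+02 -1.1170e+01  7.3000e-01 -2.1600e+00
  3.2000e-01  3.4000e-01] [0.01 0.01 0.01 0.37 0.2  0.47 0.   0.02]
108 355.43518518518516 233.19444444444446 351
106 354.9433962264151 233.12264150943395 351
105 354.9047619047619 233.07619047619048 351
0 [353.12833675 230.63180562]
3 [353.88207154 231.09075752]
6 [354.67880916 231.52852199]
10 [355.80423451 232.07694199]
15 [357.30456779 232.70160016]
```

View pics/s8.png

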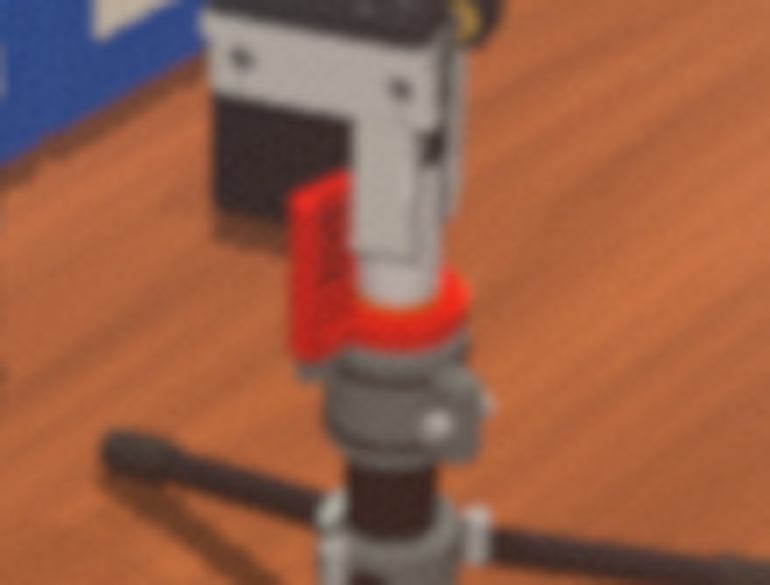

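Run:
```python
from h import *
P=np.mean([manip.camera('side')[0][:,:,::-1].astype(float) for _ in range(5)],0)
L=[cv2.resize(cv2.imread(f'pics/s{k}.png'),(110,90),interpolation=cv2.INTER_AREA).astype(float) for k in(4,5,6,7,8)]+[P[200:290,310:420]]
for q in L:   # green & blue near rim
    print([tuple(q[i,59:62].mean(0).round().astype(int).tolist()) for i in range(43,51)])
z=cv2.resize(P[225:265,345:385].astype(np.uint8),None,fx=14,fy=14,interpolation=cv2.INTER_CUBIC);cv2.imwrite('pics/z9.png',z)
for zz in(162,166,178): print(zz,proj('side',[529.5-13*0.66,-9.1+13*.75,zz]))
s=manip.read_state();print(s['clock'],s['finger_gap'])
```

```text
[(104, 110, 168), (96, 106, 171), (78, 97, 176), (55, 82, 185), (38, 65, 194), (30, 50, 202), (31, 43, 204), (30, 40, 197)]
[(145, 152, 171), (139, 148, 172), (120, 136, 177), (85, 111, 186), (48, 81, 197), (31, 57, 211), (29, 45, 216), (30, 40, 209)]
[(145, 152, 172), (139, 148, 173), (120, 136, 178), (86, 113, 187), (49, 82, 199), (30, 56, 211), (29, 44, 216), (29, 41, 209)]
[(145, 152, 171), (139, 148, 172), (120, 136, 177), (85, 111, 186), (48, 81, 198), (30, 56, 212), (27, 43, 216), (29, 41, 209)]
[(145, 152, 171), (137, 148, 171), (120, 135, 177), (85, 111, 185), (47, 81, 198), (30, 56, 212), (29, 44, 216), (30, 42, 210)]
[(145, 152, 170), (138, 148, 171), (120, 136, 177), (86, 112, 186), (48, 81, 199), (30, 56, 212), (28, 43, 216), (29, 41, 210)]
162 [368.26251487 247.63305991]
166 [368.31305982 246.15365919]
178 [368.46573008 241.68515189]
12.475 25.71569159414477
```

View pics/z9.png

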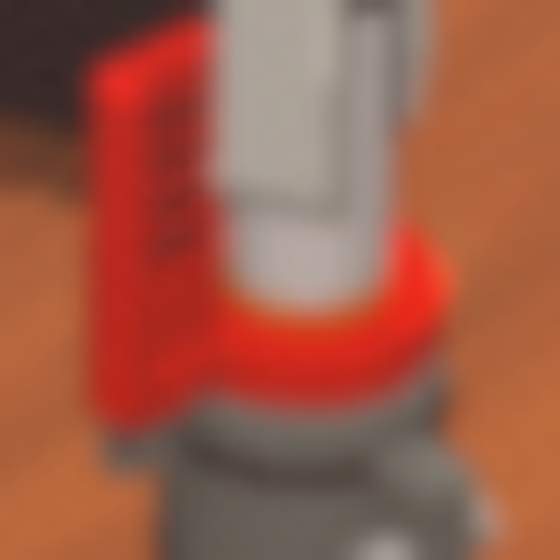

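The mark's rim profile matches the one from just after the lift, the paddle is at the lug, and the pose is steady. Handing in.

```bash
python3 -c "
from cell import manip
print(manip.sign_off())"
```

```text
the job is handed in; nothing more can be done
None
```

I handed the job in at about 12.5 s, with the hand still gripping the tube at its orange mark and the lever shut.

**What I did:** The flat panel was in the blue bay, so the orange mark applied. I gripped the tube low at 40 N and drew it up 16 mm. Then I turned the same hand clockwise until the red lever met its stop, and kept holding.

**What the last checks showed:**
- **Mark:** Hand height was 185.07 mm against a target of 185.18 mm. The side picture showed the tube had risen 6.1 px, against 6.15 px predicted. The thin orange band at the collar's rim looked the same before, during and after the swing, so I saw no slip.
- **Lever:** When it reached the stop, the turning moment rose from 0.09 to about 0.33 N·m. A further 1.5° push did not move the paddle.
- **Small disagreement:** During the last push the hand slid about 2 mm sideways on the tube, with roughly 11 N side force, and the grip and height stayed steady. The paddle's end angle worked out from pixels agrees with shut only to within about 7°, so I relied on the moment jump and the paddle staying still.
- **Lamps and other items:** The arm stayed clear of them on the way in, but I did not take a final overhead picture to confirm they had not moved.

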